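# Uncap a test jar and slide it under the glaze spout

## Robot

A 7-joint arm with a two-finger parallel gripper is mounted at the origin on the work surface. World frame = base frame: x ahead of the robot, y to its left, z up, the work surface at z = 0. Lengths are in mm, angles in rad, forces in N, time in s.
With the tool pointing down it reaches from about 400 to 900 mm from the base axis. Payload 5.6 kg.
Tool frame: the origin (TCP) lies midway between the tips of the shut fingers; the grasp point (between the pads) lies 19 mm behind it; z points along the fingers, y is the line along which they close (so a half turn about z gives the same grasp; the last joint's range is limited). The gripper opens to 92 mm and grips with 3 to 60 N. Pads are 20 mm wide; open, the fingers measure 128 mm over their backs; the gripper's body (75 mm by 189 mm) begins 69 mm behind the grasp point.
Start: joints at [-1.369, 0.468, -0.012, 1.603, 0.006, 1.071, -0.056], TCP at [157.577, 630.618, 214.592] pointing down, gripper open.
Joint ranges: [-2.53, 2.53], [-0.31, 2.02], [-1.57, 1.55], [0.28, 2.44], [-1.29, 4.43], [0.15, 1.84], [-2.92, 2.92]. Speed limits (rad/s): [2.57, 2.57, 3.14, 3.14, 3.14, 3.14, 3.14].

## Interface

Orientations are given as a rotation vector (axis times angle).
In Python, from cell import robot, grip, kin, viewer gives the robot as it stands. Calls block until the motion is done:
- robot.movep(position, orientation): joint-space move of the TCP to a pose.
- robot.servo_line(position, feed=150, rotation=None): straight line of the TCP; rotation=None keeps the orientation; feed is the mean speed in mm/s.
- robot.goto_joints(angles): joint-space move.
- grip(opening, newtons=None): opening from 0.0 (shut) to 1.0 (fully open); newtons is the grip in N (None keeps the last); returns when the fingers have stopped.
- robot.hold(seconds).
- kin.ik(position, orientation): joint angles nearest the present ones, or None.
- robot.observe(): the state.
- viewer.read_camera(name): name is "side" or "top"; returns the picture (420x560x3 uint8, red, green, blue); there is no depth.
- viewer.camera_info(name): a dict with "camera_matrix" (3x3 intrinsics, pixels), "R" (3x3) and "t" (3): a world point X has camera coordinates R X + t. Camera axes: x right, y down, z forward; pixel columns grow to the right and rows downward; lengths in mm; the calibration is good to about 2 mm. A picture is of the moment at which its call begins. camera_info takes no time and is no camera call.
A pose or a line that the arm cannot do raises robot.IKError and nothing moves.
- robot.job_done(): hands the job in; it is judged then, once.
Trained networks look in the newest picture that a camera, given by its name, has taken for a name from the list of things; names that differ only in an ending like _2 or _b are one class to them, and where a whole thing is asked for, a point or a joint stands for the part that bears it (a point fixed in the world has none). Each returns a list of dicts, best first, with "confidence" (0 to 1); they miss things now and then, are a little off and sometimes report something else, mostly with a low value. They report only what shows in the picture. A call takes as long as a camera call. They do not tell look-alikes from the thing itself.
- viewer.silhouettes(name, camera): "mask" (420x560 bool, what is visible of it).
- viewer.pinpoint(name, camera): "at" ([x, y, z] in mm, in the coordinates of the camera as it stood for that picture, good to about 4 mm: a listed point, or the origin of a listed thing).
The state is a dict: "t": time; "joints": joint angles; "joint_velocities": joint speeds; "joint_torque": joint torques, N m; "tcp_pos": TCP position; "tcp_rot": TCP orientation; "contact_force": force on the tool from outside, world axes, zero at the start; "wrist_torque": the same for the moment, N m; "grip_width": opening from 0.0 (shut) to 1.0 (fully open); "grip_force": force on a finger pad.
Only numpy, scipy, OpenCV 4.12 (cv2) and the standard library are available. Lean on these libraries where they do the work, as an engineer would, in place of code of your own. Each camera call takes 0.05 s, during which the arm holds its last target. There are 200 camera calls.

## Task

Get the jar ready for filling: lift the loose blue lid off the clay jar and set it gently, knob up and flat, in the green dish (do not drop it in). Then slide the carrier with the open jar along its rail until it sits in the detent right under the glaze pump's spout, let go, and keep the jar upright in its pan. Leave the other things on the bench where they are.

Things in the scene. Friction and masses are not known exactly. Their poses are not given: they have to be found in the camera images.
- rail: Dosing rail fixed to the bench: aluminium plate 110 x 340 x 10 mm; origin at the centre of its underside, y along the rail (the carrier starts at the -y end), x away from the robot. Two detents: under the spout at y = +20 mm (red mark on the plate), and farther on at y = +95 mm (black mark, not wanted). Crossing a detent's bump takes about 7 N; within 7 mm its spring centres the carrier.
- spout (a point): Tip of the steel spout (10 mm tube), over the rail's middle line, 132 mm above the bench: the open jar (rim at 117 mm) passes under it, the lidded jar (152 mm) does not. The tube runs level and askew, top at 157 mm, to a white and blue pump (100 x 100 mm, 142 mm high) centred at x = 135, y = 100 mm in the rail's frame.
- station (a point): Where the carrier's origin must come to rest: the detent under the spout, on the rail's middle line, 10 mm above the bench. Same axes as the rail.
- carrier: Grey carrier sliding only along the rail's y axis, deck 104 x 86 mm, top 38 mm above the bench, with a round dark pan (82 mm wide, rim 52 mm above the bench) for the jar. Origin on the rail's middle line under the pan's centre, 10 mm above the bench; axes as the rail. Sliding friction about 0.8 N; it stays where it is left.
- handle (a point): Centre of the top of the carrier's handle: an upright orange post 16 mm in diameter and 50 mm tall (top 88 mm above the bench, foot 38 mm), on a 30 mm wide tongue, 105 mm from the carrier's origin towards -x (the robot's side).
- pan (a point): Centre of the carrier pan's inner floor, 42 mm above the bench; inner width 72 mm, rim 10 mm higher.
- jar: Open terracotta jar, 66 mm wide, 75 mm tall, mouth 52 mm wide inside, empty, about 0.25 kg, standing loose in the carrier's pan. Origin at the centre of its underside, z up.
- lid: Loose blue ceramic lid on the jar, about 90 g. Origin at the centre of its white plug's lower face, z up: plug 42 mm wide from z = 0 to 8 mm, flange 66 mm wide from 8 to 13 mm, knob 18 to 22 mm wide from 13 to 43 mm. On the jar its origin is 8 mm below the jar's rim.
- dish: Round green lid dish, fixed to the bench, 98 mm wide, 18 mm high, inner floor 5 mm above the bench and about 82 mm wide. Origin at the centre of its underside. It may stand at any of four places, left or right of the rail.
- bowl: Bystander: small terracotta bowl 72 mm wide, 35 mm high; origin at the centre of its underside.
- cup: Bystander: white cup 64 mm wide, 60 mm high; origin at the centre of its underside.
- pot: Bystander: small amber glaze pot with a black cap, 56 mm wide, 70 mm high; origin at the centre of its underside.
- brush: Bystander: brush 170 mm long lying on the bench left of the robot's middle, pointing away from it; origin under its middle, x along it.
- spatula: Bystander: spatula 130 mm long lying beyond the rail; origin under its middle, x along it.
- spool: Bystander: wooden cylinder 44 mm wide, 45 mm high, beyond the rail; origin at the centre of its underside.
There are look-alikes about, which are no part of the job. What is shaped like the lid but purple or red is not meant. Of the things that look like the dish, the largest one is meant.

How it is judged:
By the outcome, as a careful person would: the job done as asked, in the order asked, and still so for the second after the job is handed in, with the robot touching nothing.
It also fails if it takes over 69 s, if anything falls off the work surface, if the arm or the gripper's body presses on something with over 40 N, if the wrist force passes 120 N, or if a joint passes its speed limit or range.

## Working session

There is one attempt and no reset: what is moved stays moved. The work goes in short steps, each a Python script; the robot and the scene stay as the last script left them, time stands still between calls to the robot, and variables do not carry over. Pictures are saved under pics/ and viewed, at most 10 in all, crops included, and the job is handed in when it is done.

```bash
ls; mkdir -p pics
cat > h.py <<'E'
import numpy as np, cv2
from cell import robot, grip, kin, viewer
def cam(n):
    c=viewer.camera_info(n); return np.array(c["camera_matrix"]),np.array(c["R"]),np.array(c["t"])
def world(p,n):
    K,R,t=cam(n); return R.T@(np.array(p)-t)
def pix(X,n):
    K,R,t=cam(n); q=K@(R@np.array(X)+t); return q[:2]/q[2]
def ray(uv,n,z):
    K,R,t=cam(n); d=R.T@np.linalg.solve(K,[uv[0],uv[1],1]); o=-R.T@t
    return o+d*(z-o[2])/d[2]
def save(n,f): cv2.imwrite(f"pics/{f}.png",viewer.read_camera(n)[:,:,::-1])
E
python3 - <<'E'
from h import *
np.set_printoptions(precision=1,suppress=True)
for n in("top","side"):
    save(n,n+"0"); print(n,-cam(n)[1].T@cam(n)[2])
    for k in("rail","spout","station","handle","pan","jar","lid","dish","bowl","cup","pot","brush","spatula","spool"):
        for d in viewer.pinpoint(k,n)[:4]:
            w=world(d["at"],n); print(k,round(d["confidence"],2),w,pix(w,n))
print(robot.observe())
E
```

```text
pics
top [ 482.3   35.4 1431.1]
rail 0.95 [615.4  43.    1.4] [265.5 194.4]
spout 0.77 [615.1  65.5 129.7] [256.3 189.8]
station 0.64 [522.1 -53.7  86.3] [302.6 227.3]
station 0.59 [612.3  67.6  11.4] [256.6 195.1]
handle 0.94 [522.5 -55.5  90.3] [303.4 227.1]
pan 0.67 [621.4 -47.2  43.1] [299.  190.8]
jar 0.71 [ 710.2 -283.1   -0.7] [382.6 161. ]
jar 0.47 [626.4 -45.4  43.4] [298.3 189. ]
lid 0.75 [755.4 -41.5   2.4] [296.1 144.5]
lid 0.7 [613.3  67.7  13.6] [256.5 194.7]
lid 0.69 [ 600.9 -209.4    0.2] [356.7 200. ]
lid 0.59 [620.9 -39.9 105. ] [297.6 188.6]
dish 0.86 [603.8 306.1  -1.5] [170.5 198.3]
dish 0.82 [604.3 418.1   0.1] [129.9 197.9]
dish 0.77 [717.3 432.2   1.8] [125.6 157.3]
bowl 0.84 [ 422.8 -360.4   -0. ] [412.2 264.9]
cup 0.55 [418.3 342.9   3.3] [155.5 265.7]
cup 0.24 [624.7 -44.9  41.9] [298.1 189.7]
cup 0.17 [614.6  66.1 130.1] [256.1 189.9]
pot 0.8 [ 587.2 -316.4    0.6] [395.4 205. ]
pot 0.65 [613.3  45.8   1.8] [264.5 195.1]
brush 0.56 [393.9 203.    1.6] [206.7 274.8]
spatula 0.64 [ 711.2 -284.7    0.7] [383.3 160.6]
spool 0.58 [688.  270.4  -1. ] [183.9 168.
[... 747 characters left out ...]
cup 0.85 [417.9 339.9  -2.5] [308.5 338.1]
pot 0.67 [ 590.  -320.7   -3.5] [300.7 155.4]
brush 0.6 [394.  200.3  -2.3] [327.5 292.4]
spatula 0.66 [ 711.3 -278.8    1.8] [265.7 156.8]
spool 0.8 [681.5 268.   -1.4] [221.9 291.1]
spool 0.67 [610.7  42.9  -1.9] [268.2 232.6]
{'t': 1.5, 'joints': array([-1.4,  0.5, -0. ,  1.6,  0. ,  1.1, -0.1]), 'joint_velocities': array([ 0., -0., -0.,  0.,  0., -0., -0.]), 'joint_torque': array([ -0. , -52. ,  -0. , -24.4,  -0.1,   0. ,   0. ]), 'tcp_pos': array([157.6, 630.6, 214.6]), 'tcp_rot': array([-0.4, -3.1, -0. ]), 'contact_force': array([-0.1, -0.7,  0.1]), 'wrist_torque': array([ 0.1,  0. , -0. ]), 'grip_force': 0.0, 'grip_width': 1.0018355509471069}
```

View images.

View pics/top0.png

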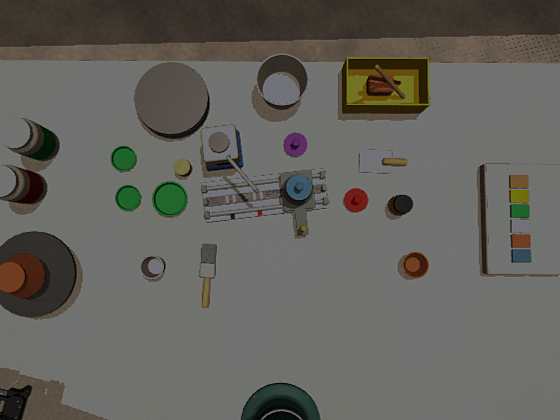

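View pics/side0.png

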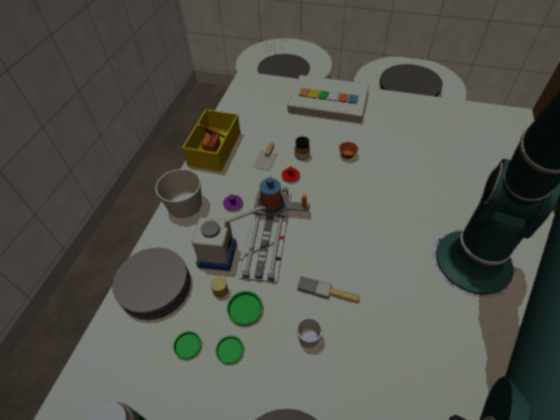

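Run:
```python
from h import *
np.set_printoptions(precision=2,suppress=True)
for n in("top","side"):
    for k in("dish","rail","lid","jar"):
        for d in viewer.silhouettes(k,n)[:4]:
            m=d["mask"].astype(np.uint8); c=max(cv2.findContours(m,0,2)[0],key=cv2.contourArea)
            z={"dish":18,"rail":10,"lid":117,"jar":117}[k]
            P=np.array([ray(q,n,z)[:2] for q in c[:,0].astype(float)]).astype(np.float32)
            r=cv2.minAreaRect(P); print(n,k,round(d["confidence"],2),m.sum(),c[:,0].mean(0),r,"ell" ,cv2.minEnclosingCircle(P))
# rail yaw: its plate edges
for n in("top","side"):
    im=viewer.read_camera(n); 
    cr=im[140:260,200:360] if n=="top" else im[140:300,190:350]
    cv2.imwrite(f"pics/crop_{n}.png",cv2.resize(cr[:,:,::-1],None,fx=3.7,fy=3.7,interpolation=cv2.INTER_CUBIC))
```

```text
top dish 0.77 509 [123.97 158.5 ] ((712.1797485351562, 434.1770324707031), (69.00614166259766, 65.75057983398438), 46.06093215942383) ell ((712.845947265625, 433.9292297363281), 35.86988067626953)
top dish 0.69 1015 [169.13 198.76] ((600.352294921875, 305.2281494140625), (93.20574951171875, 95.84453582763672), 0.21825750172138214) ell ((599.30078125, 304.77911376953125), 49.81348419189453)
top dish 0.66 563 [126.47 197.62] ((603.3252563476562, 419.2096252441406), (72.32257080078125, 68.92633819580078), 45.7247314453125) ell ((604.4004516601562, 419.52227783203125), 37.404327392578125)
top dish 0.35 544 [414.43 264.11] ((424.0672302246094, -365.9852294921875), (70.6261978149414, 67.24066162109375), 26.029296875) ell ((424.55291748046875, -364.74749755859375), 36.49681854248047)
top rail 0.67 5431 [233.2  178.39] ((681.0272827148438, 108.64488220214844), (263.1204833984375, 233.27490234375), 6.550445079803467) ell ((677.0196533203125, 104.70744323730469), 167.97308349609375)
top rail 0.58 724 [296.05 196.56] ((592.6956176757812, -49.66529846191406), (174.1343231201172, 85.2583084106445
[... 2371 characters left out ...]
398406982422), 84.45636749267578) ell ((391.3346862792969, 254.73049926757812), 76.53419494628906)
side lid 0.64 227 [289.88 173.12] ((577.1471557617188, -107.58810424804688), (56.069976806640625, 60.14649200439453), 13.490439414978027) ell ((577.3582763671875, -106.75543975830078), 31.504817962646484)
side lid 0.64 268 [235.04 201.44] ((713.9581298828125, 41.99116134643555), (57.03265380859375, 61.23555374145508), 13.624334335327148) ell ((712.439697265625, 41.623172760009766), 32.79058074951172)
side jar 0.52 278 [270.66 200.55] ((608.586181640625, 12.57052230834961), (60.299072265625, 61.376869201660156), 13.620037078857422) ell ((611.7387084960938, 7.381114959716797), 37.702545166015625)
```

The top picture shows what could be mistaken. For the lid: blue on the jar at (298,187), purple at (296,145), red at (356,200). For the dish: large green at (170,198), small greens at (124,158) and (128,198). I choose the blue lid on the jar and the large dish (98 mm by measurement; the others are about 70 mm). The side picture agrees, with the lid at (270,188) and the dish at (245,309). I'll check this in one close crop.

View pics/crop_top.png

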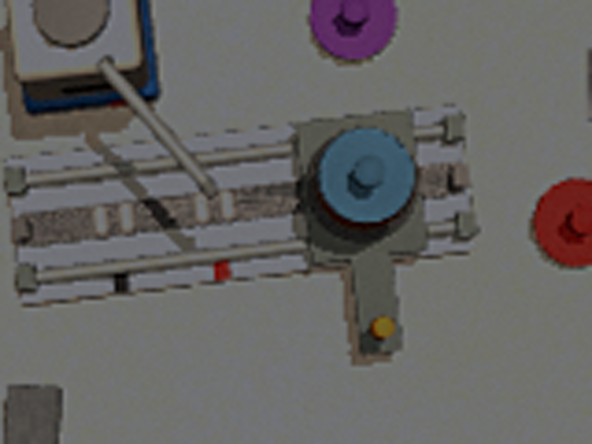

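```bash
cat >> h.py <<'E'
from scipy.spatial.transform import Rotation as Ro
def down(a):  # fingers close along rail y for yaw a
    y=np.array([-np.sin(a),np.cos(a),0]);z=np.array([0,0,-1.]);return np.c_[np.cross(y,z),y,z]
def rv(a): return Ro.from_matrix(down(a)).as_rotvec()
E
python3 - <<'E'
from h import *
np.set_printoptions(precision=2,suppress=True)
# averages of several independent looks
P={}
for n in("top","side"):
  for _ in range(3):
    viewer.read_camera(n)
    for k in("handle","pan","lid","spout","rail","dish"):
        for d in viewer.pinpoint(k,n)[:4]:
            w=world(d["at"],n)
            ref={"handle":(521,-56,89),"pan":(624,-43,43),"lid":(623,-42,105),"spout":(614,66,130),"rail":(614,43,0),"dish":(603,306,0)}[k]
            if np.linalg.norm(w-ref)<15: P.setdefault(k,[]).append(w)
for k in P: print(k,len(P[k]),np.mean(P[k],0),np.std(P[k],0))
# red and black marks, knob
im=cv2.cvtColor(viewer.read_camera("top"),cv2.COLOR_RGB2HSV)
sub=im[180:225,200:290]
m=((sub[...,0]<8)|(sub[...,0]>172))&(sub[...,1]>120)&(sub[...,2]>60)
v,u=np.nonzero(m); print("red",len(u),ray((u.mean()+200,v.mean()+180),"top",10) if len(u) else 0)
for a in(0.12,0.12+np.pi): print(a,[kin.ik(p,rv(a)) for p in([624,-43,230],[624,-43,126],[602,307,22],[521,-56,52],[505,60,52])])
E
```

```text
handle 6 [522.03 -54.5   88.21] [1.92 0.95 0.97]
pan 6 [625.41 -43.41  42.67] [2.44 2.82 1.62]
lid 6 [625.35 -41.5  107.12] [1.19 2.32 1.18]
spout 6 [614.25  66.29 131.86] [2.12 1.18 1.58]
rail 6 [614.02  44.52  -1.27] [0.99 1.38 2.4 ]
dish 6 [602.6  305.66   0.75] [1.53 1.51 1.62]
red 21 [564.32  59.26  10.  ]
0.12 [array([-0.44,  0.45,  0.62,  1.68, -0.29,  1.1 ,  1.96]), array([-0.35,  0.56,  0.5 ,  1.76, -0.33,  0.9 ,  1.98]), array([-0.56,  0.73,  0.05,  1.65, -0.05,  0.76,  1.21]), array([-0.23,  0.51,  0.34,  2.04, -0.28,  0.64,  1.99]), array([-0.38,  0.48,  0.23,  2.07, -0.19,  0.61,  1.68])]
3.2615926535897932 [array([-0.63,  0.54,  0.92,  1.7 , -0.46,  1.14, -1.04]), array([-0.55,  0.64,  0.79,  1.78, -0.54,  0.96, -0.98]), array([-0.91,  0.8 ,  0.57,  1.67, -0.55,  0.83, -1.55]), array([-0.56,  0.61,  0.78,  2.06, -0.65,  0.73, -0.81]), array([-0.71,  0.55,  0.66,  2.09, -0.54,  0.67, -1.14])]
```

The crop shows the blue lid on the terracotta jar on the carrier at (365,175), with the purple and red lids standing apart on the bench. The red mark is at (222,270), and the spout tip is over that detent. The choice holds, so I'll go for the lid.

Run:
```python
from h import *
np.set_printoptions(precision=2,suppress=True)
a=.118
o=robot.observe(); p=np.array(o["tcp_pos"])
robot.servo_line(p+[0,0,130])
robot.movep([625.2,-42.2,240],rv(a))
grip(.5,15)
robot.servo_line([625.2,-42.2,160],feed=100)
robot.servo_line([625.2,-42.2,126.5],feed=40)
print(robot.observe()["contact_force"])
grip(0)
o=robot.observe(); print(o["t"],o["grip_width"]*92,o["grip_force"],o["contact_force"],o["tcp_pos"])
robot.servo_line([625.2,-42.2,150],feed=30)
robot.servo_line([625.2,-42.2,235],feed=100)
o=robot.observe(); print(o["t"],o["grip_width"]*92,o["grip_force"],o["contact_force"],o["tcp_pos"])
s=viewer.read_camera("side");t=viewer.read_camera("top")
cv2.imwrite("pics/lift.png",np.hstack([cv2.resize(s[120:270,180:330],(400,400)),cv2.resize(t[110:260,220:370],(400,400))])[:,:,::-1])
```

```text
[-0.45 -0.26 -0.25]
11.3 21.231723577729863 15.000058703881223 [ 0.43  0.66 -0.19] [625.27 -42.22 126.63]
13.2333 21.28906798660343 14.999861850465095 [-0.39 -0.24 -0.35] [624.74 -42.01 234.3 ]
```

View pics/lift.png

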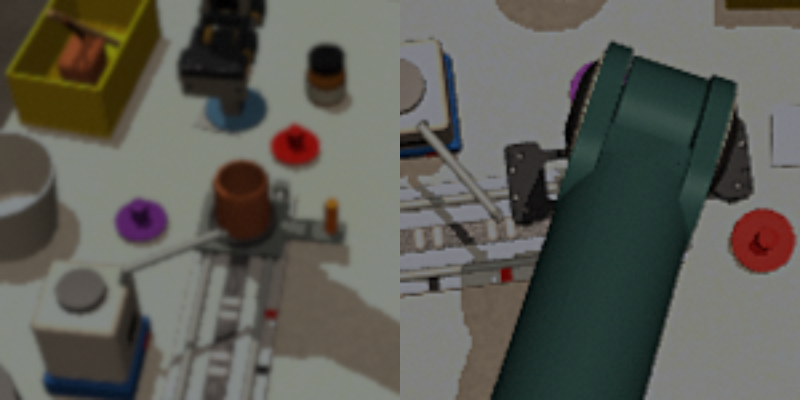

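The lid is lifted and hangs level at (237,105) in the left crop. The open jar stands upright in its pan at (242,200). Next is the placing.

Run:
```python
from h import *
np.set_printoptions(precision=2,suppress=True)
x,y=602.2,306
robot.servo_line([x,y,235],feed=200)
robot.servo_line([x,y,60],feed=120)
robot.servo_line([x,y,28],feed=30)
robot.hold(.3); f0=robot.observe()["contact_force"]; z=28
while z>19:
    z-=.5; robot.servo_line([x,y,z],feed=10); robot.hold(.05)
    f=robot.observe()["contact_force"]-f0
    if f[2]>1.5: break
print(z,f,robot.observe()["tcp_pos"])
grip(.5); 
robot.servo_line([x,y,70],feed=60); robot.servo_line([x,y,160],feed=150)
robot.movep([480,180,200],rv(.118))
print(robot.observe()["t"])
s=viewer.read_camera("side")
for n in("side","top"):
    if n=="top": t=viewer.read_camera(n)
    for k in("lid","dish","pan","handle"):
        for d in viewer.pinpoint(k,n)[:3]: print(n,k,round(d["confidence"],2),world(d["at"],n))
cv2.imwrite("pics/place.png",np.hstack([cv2.resize(s[240:370,180:310],(400,400)),cv2.resize(t[130:260,120:250],(400,400))])[:,:,::-1])
```

```text
22.5 [-1.63 -0.52  3.07] [602.32 306.    22.74]
24.6333
side lid 0.67 [755.76 -41.55   1.73]
side lid 0.3 [ 712.11 -277.65   -2.35]
side dish 0.98 [708.88 433.35  -0.73]
side dish 0.89 [604.16 417.6    5.75]
side dish 0.79 [599.9  307.51   1.25]
side pan 0.83 [624.6  -40.23  42.5 ]
top lid 0.8 [753.37 -39.32  -0.36]
top lid 0.63 [ 590.85 -318.55    3.22]
top lid 0.59 [ 600.26 -208.65   -4.51]
top dish 0.79 [715.55 434.86   0.88]
top dish 0.77 [605.07 305.09   1.31]
top dish 0.63 [608.65 420.8    0.04]
top pan 0.81 [623.59 -48.68  43.78]
top handle 0.68 [521.89 -52.04  87.73]
top handle 0.54 [ 589.07 -319.17    1.48]
```

View pics/place.png

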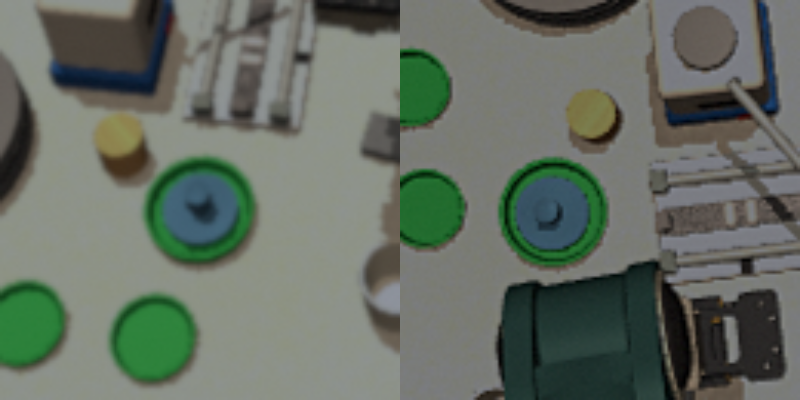

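The lid lies flat, knob up, inside the large dish: left crop (200,205), right crop (550,210). Next I grip the handle post and slide the carrier gently.

Run:
```python
from h import *
np.set_printoptions(precision=2,suppress=True)
a=.118; v=np.array([-np.sin(a),np.cos(a),0]); u=np.array([np.cos(a),np.sin(a),0])
h=np.array([521.5,-54.7,56])
robot.movep(h+[0,0,130],rv(a))
grip(.4,20)
robot.servo_line(h+[0,0,50],feed=120); robot.servo_line(h,feed=50)
robot.hold(.2); f0=robot.observe()["contact_force"]
grip(0); o=robot.observe(); print(o["t"],o["grip_width"]*92,o["contact_force"]-f0,o["tcp_pos"])
def rep(s):
    o=robot.observe(); f=o["contact_force"]-f0; print(s,round(o["t"],1),"along",f@v,"lat",f@u,"z",f[2],o["tcp_pos"]); return f
lat=0; S=0
for s in(15,30,45,60,75,85,90,94,98,101,104,106):
    robot.servo_line(h+v*s+u*lat,feed=30); robot.hold(.05); f=rep(s)
    if abs(f@u)>4: lat+=np.sign(f@u)*.5
    if abs(f@v)>25: break
for n in("side","top"):
    viewer.read_camera(n)
    for k in("pan","handle","jar"):
        for d in viewer.pinpoint(k,n)[:2]: print(n,k,round(d["confidence"],2),world(d["at"],n))
```

```text
29.0417 15.582525947898873 [ 0.93 -0.28  0.73] [521.57 -54.98  56.07]
15 29.7 along 0.6513016381992279 lat -1.133204472529334 z 3.590019479457622 [519.53 -38.89  55.99]
30 30.4 along 1.6624707339530707 lat -1.9246081654957654 z 5.400970904035645 [517.69 -24.11  55.98]
45 31.1 along 0.7013261635977199 lat -3.6122025837976977 z 5.168390376607186 [515.86  -9.    55.99]
60 31.8 along 0.004757881572188594 lat -4.05507425307892 z 6.993221479624371 [513.91   6.31  55.97]
75 32.5 along 0.8926341455045134 lat -4.027442480323534 z 5.5098607833217255 [511.99  21.43  55.97]
85 33.1 along 1.506031419121308 lat -0.4660605987463664 z 2.006270251706831 [510.84  30.76  56.03]
90 33.4 along -4.844589198471576 lat 0.4400516907964275 z -0.25680487684809944 [510.5   33.55  56.07]
94 33.8 along -3.317431765896729 lat 2.2351070829732946 z -0.3064305039932928 [509.86  38.42  56.04]
98 34.1 along 2.6384854033853045 lat 3.276695576428589 z -0.25555565074764297 [509.11  43.93  56.03]
101 34.4 along 4.351053968847124 lat 2.587393722570269 z -1.1191970224117176 [508.75  46.83  56.07]
104 34.7 along 4.572645094392023 lat 3.151083217367312 z -0.293956297051195 [508.39  49.87  56.07]
106 35.0 along 3.717654795280752 lat 3.5947025961170356 z -2.533990074110821 [508.2   51.19  56.04]
side pan 0.66 [612.09  66.76  41.48]
side pan 0.52 [614.57  64.12 132.57]
side handle 0.74 [507.42  52.2   89.63]
side jar 0.72 [612.97  62.39  38.52]
top pan 0.97 [609.34  59.28  45.4 ]
top jar 0.61 [612.46  64.38  41.  ]
```

The forces show the bump crossed (−4.8 N, then the spring pulling forward). Release and check.

Run:
```python
from h import *
np.set_printoptions(precision=2,suppress=True)
grip(.4); robot.hold(.5)
p=np.array(robot.observe()["tcp_pos"])
robot.servo_line(p+[0,0,60],feed=60)
robot.servo_line(p+[0,0,150],feed=150)
robot.movep([400,-150,300],rv(.118)); robot.hold(.5)
print(robot.observe()["t"])
P={}
for n in("side","top"):
  for _ in range(3):
    im=viewer.read_camera(n)
    for k in("pan","handle","jar","spout","dish","rail"):
        for d in viewer.pinpoint(k,n)[:3]:
            w=world(d["at"],n); ref={"handle":(509,53,88),"pan":(613,65,42),"jar":(613,65,42),"spout":(614,66,131),"rail":(614,44,0),"dish":(602,306,0)}[k]
            if np.linalg.norm(w-ref)<18: P.setdefault(k,[]).append(w)
  if n=="side": s=im
for k in P: print(k,len(P[k]),np.mean(P[k],0),np.std(P[k],0))
cv2.imwrite("pics/end.png",np.hstack([cv2.resize(s[180:330,180:330],(400,400)),cv2.resize(im[120:270,150:300],(400,400))])[:,:,::-1])
```

```text
39.7833
pan 7 [612.36  64.14  43.52] [2.45 3.55 1.52]
handle 6 [508.61  51.63  87.73] [1.49 2.01 0.68]
jar 6 [611.63  62.2   40.79] [1.4  2.39 1.7 ]
spout 6 [613.51  66.03 130.05] [0.8  1.59 1.19]
dish 6 [603.7  306.34  -0.15] [0.98 2.92 1.44]
rail 6 [614.06  44.51  -1.77] [1.67 1.46 2.12]
```

View pics/end.png

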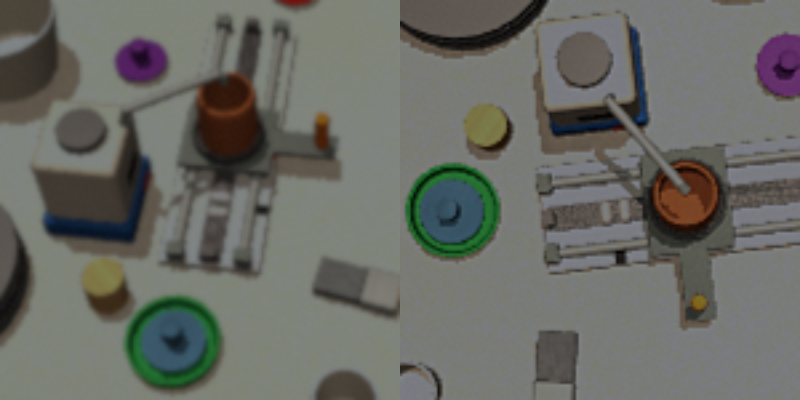

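The jar stands upright and open in its pan under the spout tip (right crop (685,190), left crop (227,115)). The carrier is within about 1 mm of the station, and the lid is flat in the dish. I'm handing in.

```bash
python3 -c "
from h import *
print(robot.job_done())"
```

```text
the job is handed in; nothing more can be done
None
```

The job is handed in: the blue lid lies flat, knob up, in the large green dish, and the open jar stands upright on its carrier in the detent under the spout, released by the gripper.

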